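# Hang the parts bin on the lipped rail and wedge it fast

### The arm

A 6-joint arm with a two-finger parallel gripper is mounted at the origin on a cart in front of the work surface, level with it; the furniture and walls round the work are solid. World frame = base frame: x ahead of the robot, y to its left, z up, the work surface at z = 0. Lengths are in m, angles in degrees, forces in N, time in s.
With the tool pointing down it reaches from about 0.325 to 0.775 m from the base axis. Payload 5.5 kg.
Tool frame: the origin (TCP) lies on the centre line of the jaws, within the pads' length; the fingertips stand arm.tips_ahead ahead of it and the grasp point (between the pads) lies 6 mm ahead of it (arm.tips_ahead is the distance from the TCP to the fingertips, in m); z points along the fingers, y is the line along which they close (so a half turn about z gives the same grasp; the last joint's range is limited). The gripper opens to 88 mm and grips with 3 to 60 N. Pads are 20 mm wide; open, the fingers measure 115 mm over their backs; the gripper's body (75 mm by 178 mm) begins 61 mm behind the grasp point.
Start: joints at [-67.592, 5.22, 70.514, -0, 104.267, -3.249], TCP at [0.26, -0.541, 0.21] pointing down, gripper open.
Joint ranges: [-164.24, 164.24], [-49.07, 125.15], [9.68, 141.18], [-86.29, 266.29], [3.28, 154.24], [-151.56, 151.56]. Speed limits (degrees/s): [147.25, 147.25, 172.46, 180, 180, 180].

### API

Orientations are given as [roll, pitch, yaw] about the fixed x, y, z axes, in that order (R = Rz(yaw) Ry(pitch) Rx(roll)).
In Python, from cell import arm gives the robot as it stands.
- The arm moves only by the shell command python3 -m jog 'ROWS'. ROWS is a JSON object of lists of equal length, an entry for each row: "gripper": the closure in counts, from 0 (fully open) to 255 (shut); "translation": the shift along the world's x, y, z in m, a list of three; "angular": the turn, a rotation vector about the world's x, y, z in degrees, a list of three. In form: {"gripper": [gripper, ...], "translation": [[x, y, z], ...], "angular": [[rx, ry, rz], ...]}. A call has 1 to 5 rows; each row shifts and turns the commanded pose from where the row before left it; what a row does not reach is not made up. A row lasts 1/12 s, in which the tool goes at most 41.7 mm and 7.16 degrees, less where a joint would pass 70% of its speed; a pose out of reach is approached as far as the arm can. A call is refused whole if a number of a shift passes 0.0417 or a number of a turn 7.16, either way. A call with a gripper value outside its range is refused whole. The fingers move at their own pace and stop on an object; the grip force is fixed at half the most. Time passes only in rows, so rows that do not move let the fingers close. It gives the time, the measured TCP pose, the force, the opening and the grip force at its end, in the units of the state.
- arm.observe(): the state, without advancing time (a new reading comes with each control period).
- arm.get_image(name): name is "scene" or "top" or "wrist"; returns a dict with "frame" (400x640x3 uint8, blue, green, red), "camera_matrix" (3x3 intrinsics, pixels), "extrinsics" (4x4, takes a point from camera to world coordinates). Camera axes: x right, y up, looking along -z (the intrinsics and any distortion apply to the point x, -y, -z); pixel columns grow to the right and rows downward; lengths in m; the calibration is good to about 2 mm. The wrist camera is an equidistant fisheye: a pixel r from the principal point sees the ray r / f radians off the axis. A picture is of the moment at which its call begins. There is no depth.
- arm.finish_job(): hands the job in; it is judged then, once.
The state is a dict: "time_s": time; "joints": joint angles; "qd": joint speeds; "joint_torque": joint torques, N m; "tcp_pos": TCP position; "ee_rot": TCP orientation; "force": force on the tool from outside, world axes, zero at the start; "moment": the same for the moment, N m; "width": finger opening in m; "grip_force": force on a finger pad.
Only numpy, scipy, OpenCV 4.12 (cv2) and the standard library are available. Lean on these libraries where they do the work, as an engineer would, in place of code of your own. Each camera call takes 0.05 s, during which the arm holds its last target. There are 200 camera calls.

### The job

Hang the small blue parts bin on the desk stand's rail: carry its rear hook over the raised lip, lower it until it is fully seated behind the lip with the hook's side up against the black end stop, and let go. Then push the orange thumb wedge along the rail by its knob until it jams tight on top of the hook, with the bin still against the end stop, and leave it so. Do not disturb the other things on the desk.

Things in the scene. Friction and masses are not known exactly. Their poses are not given: they have to be found in the camera images.
- stand: Grey metal desk stand, fixed, 260 mm wide (y), 315 mm high, with a lipped aluminium rail. Origin on the desk under the front face of its upright panel (plane x = 0, z 10 to 305 mm); x points into the panel, away from the robot, y left, z up. The foot reaches forward to x = -35 mm, 10 mm thick.
- rail (a point): Middle of the rail lip's rounded top edge (stand frame -10, 0, 120 mm; same axes). The lip is 4 mm thick (stand x -12 to -8 mm) and 200 mm long; between it and the panel is an open channel 8 mm wide and 25 mm deep. The panel goes on upward, so a tongue held above the lip can be felt against it before it is lowered.
- end_stop (a point): Left face of the black end stop at the rail's right end, at lip height (stand frame -5, -60, 120 mm); the stop rises 24 mm above the lip, so a tongue held just over the lip can be felt against it.
- shelf_edge (a point): Middle of the lower front edge of the shelf that overhangs the rail (stand frame -55, 0, 305 mm). It leaves no room for an upright gripper over the rail or the hung bin's tab: come from the front, fingers pointing forward and down, tilted from vertical by about 25 degrees for the tab, 35 to 40 for the knob.
- bin: Loose blue plastic bin, 0.1 to 0.2 kg, 64 mm deep (x), 56 wide (y); origin under its centre, x towards its hook. Back wall 70 mm high, outer face at x = 32 mm; front wall and sides 34 mm (sides 45 at the rear). Hung on the rail, its x points into the panel and its underside is 50 mm above the desk; released, it droops forward by up to 6 degrees.
- bin_grip (a point): Where to grasp the bin's upright front tab (bin frame -23, 0, 64 mm): 12 mm thick (y, grasp across it), 18 mm deep (x), top at z = 82 mm; the front wall below ends at z = 34 mm.
- bin_hook (a point): Middle of the lower edge of the hook's tongue (bin frame 42, 0, 52 mm; same axes). Hook 40 mm wide (y). Tongue 4 mm thick (x 40 to 44 mm), 8 mm behind the back wall, joined to it by a bridge with its underside at z = 70 mm, which rests on the lip when seated. On the bridge a 12 degree ramp, z = 75 mm at the left end, 83.5 at the right.
- wedge: Orange thumb wedge sliding along the rail to the right (stand -y), 125 mm travel, 2 N friction. Origin: lower edge of its thin right tip, 9 mm above the lip, at stand x -8 mm. Underside slopes like the hook's ramp; it catches with the tip 19 mm past the hook's left end, may drag the bin a little, and jams once that rests on the stop; push with 10 to 15 N, then it holds by itself.
- wedge_knob (a point): Centre of the wedge's upright knob, 20 x 10 x 36 mm (x, y, z), 35 mm left of the tip, 27 mm above it and 14 mm in front of the panel; the wedge's flat top beside it lies 14 mm below this point. Push on its left face.
- multimeter: Yellow hand meter 170 x 86 x 49 mm, lying loose; origin under its centre. Leave alone.
- tape_roll: Beige tape roll, 100 mm across, 25 mm high, loose; origin under its centre. Leave alone.
- screwdriver_a: Red screwdriver, 163 mm, loose; origin under its centre. Leave alone.
- screwdriver_b: Blue screwdriver, 170 mm, loose; origin under its centre. Leave alone.
- cell_3: AA cell 50 x 14 mm, loose. Leave alone.
There are look-alikes about, which are no part of the job. There is more than one size of the bin; the job needs the smaller.

How it is judged (in metres and radians):
On the way, in this order (a step that is already met when the one before it is completed fails the run):
1. the bin hangs on the rail, its tongue behind the lip, released, with the wedge not yet jammed (z of bin_hook in the frame of rail below -0.012 m and x of bin_hook in the frame of rail between 0.001 and 0.012 m and y of bin_hook in the frame of rail between -0.06 and 0.06 m and angle between bin's own z axis and vertical below 0.15 rad and contact force between the fingers and bin below 0.05 N and not (y of wedge in the frame of bin_hook below 0.014 m)), for 0.2 s.
2. the wedge is jammed on the hook of the hanging bin (z of bin_hook in the frame of rail below -0.012 m and x of bin_hook in the frame of rail between 0.001 and 0.012 m and y of bin_hook in the frame of rail between -0.06 and 0.06 m and angle between bin's own z axis and vertical below 0.15 rad and contact force between wedge and bin above 2 N and y of wedge in the frame of bin_hook below 0.014 m), for 0.1 s.
At the end, for the whole second after the job is handed in: Tongue over 12 mm below the lip's top and 1 to 12 mm behind its middle, bin within 0.15 rad of upright, hook within 5 mm of the end stop, wedge tip within 14 mm of the hook's centre (or past it) and pressing on the bin with over 2 N; released and at rest (all of step 2 and contact force between the fingers and bin below 0.05 N and y of bin_hook in the frame of rail below -0.035 m and linear speed of bin below 0.02 m/s and linear speed of wedge below 0.01 m/s); the robot touches nothing.
It fails at once if another thing on the desk is shifted by more than 20 mm (distance of any of multimeter, tape_roll, screwdriver_a, screwdriver_b, cell_3 from where it was at the start of the episode above 0.02 m).
It also fails if it takes over 59 s, if anything falls off the work surface, if the arm or the gripper's body presses on something with over 40 N, if the wrist force passes 120 N, or if a joint passes its speed limit or range.

## Working session

There is one attempt and no reset: what is moved stays moved. The work goes in short steps, Python scripts to look and compute and a shell command to move; the robot and the scene stay as the last step left them, time stands still between calls to the robot, and variables do not carry over. Pictures are saved under pics/ and viewed, at most 10 in all, crops included, and the job is handed in when it is done.

```bash
mkdir -p pics; python3 - <<'E'
from cell import arm
import cv2, numpy as np
print(arm.tips_ahead, arm.observe())
for n in("scene","top"):
    d=arm.get_image(n); cv2.imwrite(f"pics/{n}0.png",d["frame"]); print(n,d["camera_matrix"],d["extrinsics"],d.keys())
E
```

```text
0.025 {'time_s': 0.0, 'joints': array([-6.75922615e+01,  5.26324736e+00,  7.05811289e+01, -1.32466595e-03,
        1.04265460e+02, -3.24826423e+00]), 'qd': array([-0.13768222, -0.05206965,  0.07075648, -0.09211141,  0.00755711,
       -0.00156398]), 'joint_torque': array([-5.74023070e-04, -4.46454298e+01, -4.06444108e+01,  6.97476533e-02,
        2.95238430e-02, -1.48492113e-04]), 'tcp_pos': array([ 0.25965611, -0.54055966,  0.20891284]), 'ee_rot': array([-1.79890267e+02, -4.94124349e-03,  2.56556728e+01]), 'force': array([ 0.5500229 ,  0.68382632, -0.51144836]), 'moment': array([ 0.04337784, -0.00544362,  0.00902071]), 'grip_force': 0.0, 'width': 0.08787781766357854}
scene [[479.51263995   0.         310.39854268]
 [  0.         479.51263995 214.19921976]
 [  0.           0.           1.        ]] [[-0.53738284  0.47559019 -0.69644357 -0.42743169]
 [-0.84331183 -0.30959823  0.43928817  0.59464575]
 [-0.00669655  0.82338503  0.56744361  0.96223884]
 [ 0.          0.          0.          1.        ]] dict_keys(['frame', 'camera_matrix', 'extrinsics'])
top [[421.68435717   0.         321.26003909]
 [  0.         421.68435717 199.0668325 ]
 [  0.           0.           1.        ]] [[-0.28284072  0.92361965 -0.2587042   0.27434037]
 [-0.95915942 -0.27342076  0.07248644  0.05729133]
 [-0.0037852   0.26864069  0.96323302  1.20172163]
 [ 0.          0.          0.          1.        ]] dict_keys(['frame', 'camera_matrix', 'extrinsics'])
```

View pics/scene0.png

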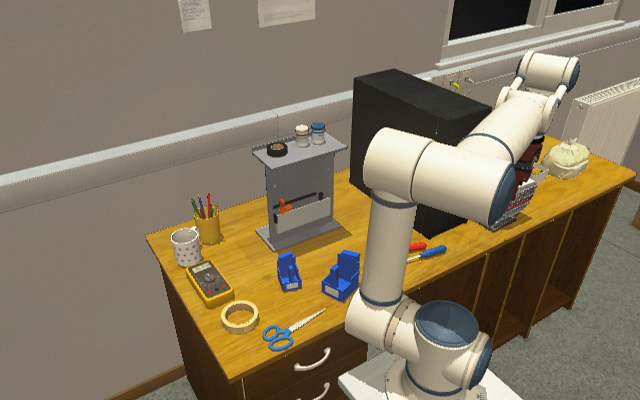

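View pics/top0.png

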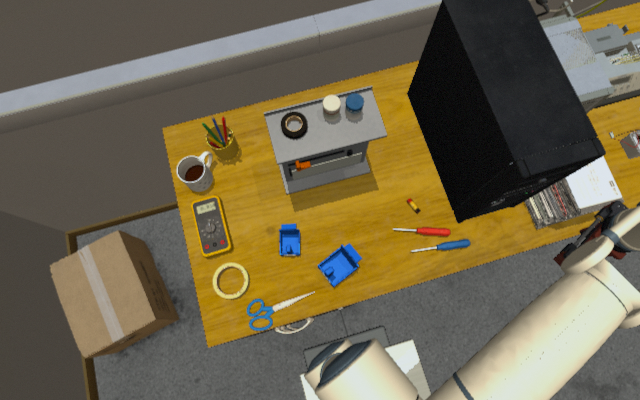

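Top view: small bin near (290,240), large bin near (340,265), stand at (325,150), with the orange wedge at (303,165). I'll zoom in.

```bash
python3 - <<'E'
import cv2, numpy as np
a=cv2.imread("pics/scene0.png")[130:296,245:359]; b=cv2.imread("pics/top0.png")[80:265,260:390]
a=cv2.resize(a,None,fx=3.5,fy=3.5,interpolation=cv2.INTER_CUBIC); b=cv2.resize(b,None,fx=3,fy=3,interpolation=cv2.INTER_CUBIC)
o=np.zeros((600,800,3),np.uint8); o[:a.shape[0],:a.shape[1]]=a; o[:b.shape[0],400:400+b.shape[1]]=b
cv2.imwrite("pics/crop0.png",o); print(a.shape,b.shape)
E
```

```text
(581, 399, 3) (555, 390, 3)
```

View pics/crop0.png

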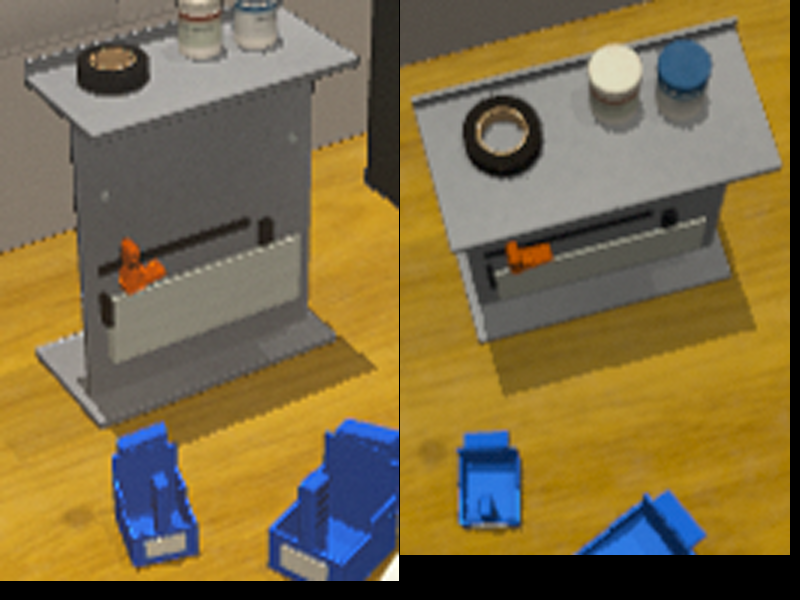

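```bash
cat > h.py <<'E'
import cv2, numpy as np
from scipy.spatial.transform import Rotation as R
K={'scene':(479.51263995,310.39854268,214.19921976),'top':(421.68435717,321.26003909,199.0668325)}
E={'scene':np.array([[-0.53738284,0.47559019,-0.69644357,-0.42743169],[-0.84331183,-0.30959823,0.43928817,0.59464575],[-0.00669655,0.82338503,0.56744361,0.96223884]]),
'top':np.array([[-0.28284072,0.92361965,-0.2587042,0.27434037],[-0.95915942,-0.27342076,0.07248644,0.05729133],[-0.0037852,0.26864069,0.96323302,1.20172163]])}
def proj(n,P):
    f,cx,cy=K[n]; c=(np.atleast_2d(P)-E[n][:,3])@E[n][:,:3]
    return np.c_[cx-f*c[:,0]/c[:,2], cy+f*c[:,1]/c[:,2]]
def pose(p,L):  # p=x,y,yaw(rad)
    c,s=np.cos(p[2]),np.sin(p[2]); L=np.atleast_2d(L)
    return np.c_[p[0]+c*L[:,0]-s*L[:,1], p[1]+s*L[:,0]+c*L[:,1], L[:,2]]
def box(x0,x1,y0,y1,z0,z1): return np.array([[x,y,z] for x in(x0,x1) for y in(y0,y1) for z in(z0,z1)])/1000.
BIN=[box(-32,32,-28,28,0,34),box(10,32,-28,28,0,45),box(29,32,-28,28,0,70),
 np.r_[box(29,44,-20,20,70,75),np.array([[29,-20,83.5],[44,-20,83.5]])/1000],box(40,44,-20,20,52,75),box(-32,-14,-6,6,0,82)]
def mask(n,p,S=4):
    m=np.zeros((400*S,640*S),np.uint8)
    for b in BIN:
        q=cv2.convexHull(((proj(n,pose(p,b))+.5)*S-.5).round().astype(np.int32)); cv2.fillConvexPoly(m,q,255)
    return m
E
cat > fit.py <<'E'
from h import *
from scipy.optimize import least_squares, minimize
S=lambda x,y:(245+x/3.5,130+y/3.5); T=lambda x,y:(260+(x-400)/3,80+y/3)
obs=[('scene',(-55,130,306),S(95,138)),('scene',(-55,-130,306),S(358,62)),('top',(-55,130,306),T(458,248)),('top',(-55,-130,306),T(779,165)),
('scene',(-35,130,10),S(102,424)),('scene',(-35,-130,10),S(340,338)),('top',(-35,130,10),T(484,342)),('top',(-35,-130,10),T(729,276)),
('scene',(-10,100,120),S(110,302)),('scene',(-10,-100,120),S(300,236)),('top',(-10,-100,120),T(706,222))]
def res(p): return np.concatenate([proj(n,pose(p,np.array(l)/1000.))[0]-np.array(o)+.5*0 for n,l,o in obs])
r=least_squares(res,[.8,.1,-.2],loss='soft_l1'); st=r.x
print('stand',st[:2],np.degrees(st[2])); print(res(st).reshape(-1,2).round(1).tolist())
M={}
for n,(x0,y0,x1,y1) in {'scene':(270,245,304,296),'top':(274,220,305,260)}.items():
    im=cv2.imread(f'pics/{n}0.png'); h=cv2.cvtColor(im,cv2.COLOR_BGR2HSV)
    m=((h[...,0]>100)&(h[...,0]<130)&(h[...,1]>120)).astype(np.uint8)*255
    k=np.zeros_like(m);k[y0:y1,x0:x1]=m[y0:y1,x0:x1]
    big=cv2.resize(k,None,fx=4,fy=4,interpolation=cv2.INTER_LINEAR)
    c,_=cv2.findContours((big>127).astype(np.uint8),cv2.RETR_EXTERNAL,cv2.CHAIN_APPROX_NONE)
    z=np.zeros_like(big); cv2.drawContours(z,[max(c,key=cv2.contourArea)],-1,255,-1)
    M[n]=cv2.morphologyEx(z,cv2.MORPH_CLOSE,np.ones((25,25)))
def cost(p): return sum(1-np.count_nonzero((q:=mask(n,p))&M[n])/np.count_nonzero(q|M[n]) for n in M)
best=None
for yaw in np.radians([-30,-15,0,15]):
    r=minimize(cost,[.55,.14,yaw],method='Nelder-Mead',options=dict(initial_simplex=np.array([[.55,.14,yaw],[.6,.14,yaw],[.55,.2,yaw],[.55,.14,yaw+.2]]),xatol=1e-4,fatol=1e-4))
    if best is None or r.fun<best.fun: best=r
b=best.x; print('bin',b[:2],np.degrees(b[2]),best.fun)
o=np.zeros((600,800,3),np.uint8)
for i,(n,(x0,y0,x1,y1)) in enumerate({'scene':(250,140,350,296),'top':(265,110,390,260)}.items()):
    s=4 if i==0 else 3.2
    im=cv2.imread(f'pics/{n}0.png')[y0:y1,x0:x1]; im=cv2.resize(im,None,fx=s,fy=s,interpolation=cv2.INTER_CUBIC)
    def line(a,c,col):
        q=proj(n,np.r_[a,c]); q=((q-[x0,y0]+.5)*s).astype(int); cv2.line(im,tuple(map(int,q[0])),tuple(map(int,q[1])),col,1)
    def seg(p,A,C,col): line(pose(p,np.array(A)/1000.),pose(p,np.array(C)/1000.),col)
    for A,C in [((-10,100,120),(-10,-100,120)),((-55,130,305),(-55,-130,305)),((-35,130,10),(-35,-130,10)),((-5,-60,120),(-5,-60,144)),((0,-100,120),(0,100,120))]: seg(st,A,C,(0,255,255))
    for bx in BIN:
        q=cv2.convexHull(((proj(n,pose(b,bx))-[x0,y0]+.5)*s).astype(np.int32)); cv2.polylines(im,[q],True,(0,255,0),1)
    o[:im.shape[0],i*400:i*400+im.shape[1]]=im[:600,:400]
cv2.imwrite('pics/fit.png',o)
for nm,l in [('grip',(-23,0,64)),('hook',(42,0,52))]: print(nm,pose(b,np.array(l)/1000.))
for nm,l in [('rail',(-10,0,120)),('stop',(-5,-60,120))]: print(nm,pose(st,np.array(l)/1000.))
E
python3 fit.py
```

```text
stand [ 0.67064214 -0.06927189] -0.7551003750232127
[[-0.3, 1.1], [0.8, 0.0], [-1.3, 3.1], [1.4, 1.9], [-0.4, -1.4], [-0.8, -2.5], [-1.3, 0.3], [1.3, -0.4], [0.3, -1.8], [-0.2, -1.5], [0.2, -1.1]]
bin [0.49237092 0.09107154] -18.951409049693694 0.2002838070160048
grip [[0.47061765 0.09854116 0.064     ]]
hook [[0.53209428 0.07743136 0.052     ]]
rail [[ 0.66064301 -0.0691401   0.12      ]]
stop [[ 0.66485186 -0.12920079  0.12      ]]
```

View pics/fit.png

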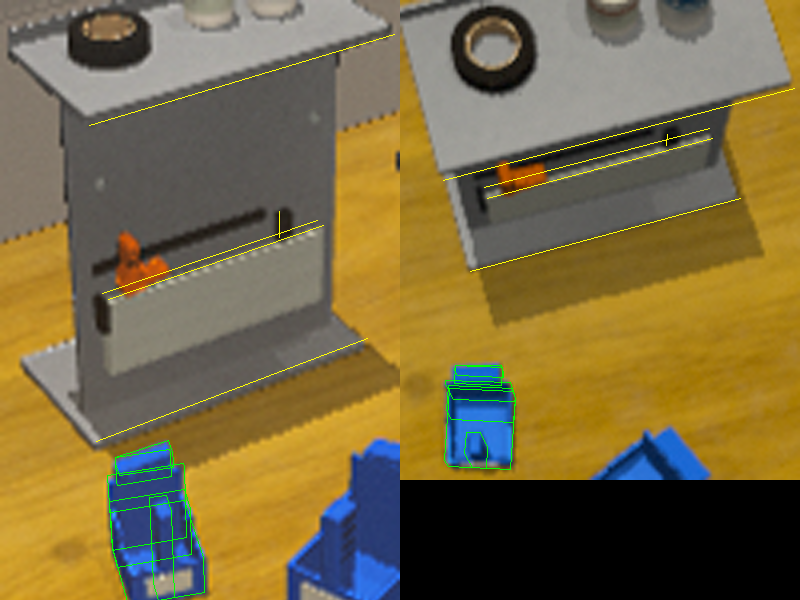

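Bin outline fits well in both views (tab top at scene ~(162,500) in the picture). Stand lip line sits about 1.5 px high, so I'll refit with free shelf and foot edge heights.

```bash
cat > fit2.py <<'E'
from h import *
from scipy.optimize import least_squares
S=lambda x,y:(250+x/4-.5,140+y/4-.5); T=lambda x,y:(265+(x-400)/3.2-.5,110+y/3.2-.5)
def run(zs,zf,drop=()):
    obs=[('scene',(-55,130,zs),S(86,115)),('scene',(-55,-130,zs),S(391,28)),('top',(-55,130,zs),T(444,170)),('top',(-55,-130,zs),T(788,84)),
    ('scene',(-35,130,zf),S(97,447)),('scene',(-35,-130,zf),S(368,349)),('top',(-35,130,zf),T(471,270)),('top',(-35,-130,zf),T(735,199)),
    ('scene',(-10,100,120),S(106,303)),('scene',(-10,-100,120),S(324,227)),('top',(-10,-100,120),T(710,141)),('top',(-10,100,120),T(487,198))]
    f=lambda p:np.concatenate([proj(n,pose(p,np.array(l)/1000.))[0]-o for n,l,o in obs])
    r=least_squares(f,[.7,0,-.1],loss='soft_l1'); print(zs,zf,r.x[:2].round(4),np.degrees(r.x[2]).round(2),round(r.cost,2),f(r.x).round(1).tolist())
for zs in(305,315):
    for zf in(0,10): run(zs,zf)
E
python3 fit2.py
```

```text
305 0 [ 0.674  -0.0693] -1.09 7.58 [0.0, 2.0, 0.3, 1.2, -0.8, 1.7, 1.4, 0.3, -0.5, 0.3, -0.7, -0.6, -0.2, 0.1, 1.1, 0.3, 0.1, -1.4, -0.5, -0.7, 0.5, -1.6, -0.4, -1.1]
305 10 [ 0.672  -0.0683] -0.84 10.87 [0.2, 2.4, 0.3, 1.5, -0.8, 2.8, 1.3, 0.9, -0.5, -1.6, -0.6, -2.7, -0.5, 0.0, 1.3, -0.3, 0.2, -0.9, -0.5, -0.4, 0.3, -1.0, -0.5, -0.2]
315 0 [ 0.6717 -0.0684] -1.31 6.44 [-0.2, -0.8, 0.6, -1.3, -1.5, 1.0, 2.0, -0.3, -0.5, 0.7, -0.5, -0.1, -0.3, 0.7, 1.0, 1.2, 0.1, -1.0, -0.3, -0.2, 0.5, -0.6, -0.5, -0.4]
315 10 [ 0.6705 -0.0676] -1.08 7.92 [-0.1, -0.5, 0.6, -1.2, -1.6, 1.8, 1.9, 0.1, -0.6, -1.4, -0.4, -2.3, -0.7, 0.4, 1.3, 0.4, 0.2, -0.7, -0.3, -0.1, 0.3, -0.3, -0.6, 0.2]
```

```bash
cat > plan.py <<'E'
from h import *
def ground(n,u,v,z=0):
    f,cx,cy=K[n]; d=E[n][:,:3]@np.array([(u-cx)/f,-(v-cy)/f,-1]); o=E[n][:,3]; return (o+d*(z-o[2])/d[2]).round(3)
def tool(tilt,yaw): return R.from_euler('xyz',[180,-tilt,yaw],degrees=True)
def delta(pos,rpy,tpos,tR):
    R0=R.from_euler('xyz',rpy,degrees=True); w=(tR*R0.inv()).as_rotvec(degrees=True)
    return (np.array(tpos)-pos).round(4),w.round(2),np.linalg.norm(w).round(1)
def now():
    from cell import arm; s=arm.observe(); return s['tcp_pos'],s['ee_rot'],s
def tcp_for(grip,T,back=0.): return np.array(grip)-T.apply([0,0,1])*(.006+back)
E
python3 - <<'E'
from plan import *
print('tower corners',ground('top',460,218),ground('top',598,148))
print('big bin tab', ground('top',340,278), ground('top',320,268), ground('top',345,248))
p,r,s=now(); T=tool(25,-19); g=[.4706,.0985,.064]
pre=tcp_for(g,T,.09); print(pre,delta(p,r,pre,T),tcp_for(g,T))
E
```

```text
tower corners [ 0.427 -0.405  0.   ] [ 0.512 -0.889  0.   ]
big bin tab [ 0.361 -0.018  0.   ] [0.404 0.028 0.   ] [ 0.438 -0.057  0.   ]
[0.43223903 0.11170874 0.15100555] (array([ 0.1726,  0.6523, -0.058 ]), array([  1.39, -25.6 , -43.96]), np.float64(50.9)) [0.46820244 0.09932555 0.06943785]
```

```bash
R='0'; for i in 1 2 3 4; do python3 -m jog '{"gripper":[120,120,120,120,120],"translation":[[0.0086,0.0326,0],[0.0086,0.0326,0],[0.0086,0.0326,0],[0.0086,0.0326,0],[0.0086,0.0326,0]],"angular":[[0.07,-1.28,-2.2],[0.07,-1.28,-2.2],[0.07,-1.28,-2.2],[0.07,-1.28,-2.2],[0.07,-1.28,-2.2]]}'; done; python3 -m jog '{"gripper":[120,120,120],"translation":[[0,0,-0.02],[0,0,-0.02],[0,0,-0.02]],"angular":[[0,0,0],[0,0,0],[0,0,0]]}'
python3 - <<'E'
from plan import *
from cell import arm
d=arm.get_image("wrist"); cv2.imwrite("pics/w1.png",d["frame"]); np.savez("w1.npz",**d)
p,r,s=now(); T=tool(25,-19); g=[.4706,.0985,.064]
print(p,r,s['width'],d['camera_matrix'].round(1).tolist(),d['extrinsics'].round(3).tolist()); print(delta(p,r,tcp_for(g,T),T))
f=d['camera_matrix']
def pw(P):
    X=d['extrinsics']; c=(np.atleast_2d(P)-X[:3,3])@X[:3,:3]; v=np.c_[c[:,0],-c[:,1],-c[:,2]]; rr=np.linalg.norm(v[:,:2],axis=1); th=np.arctan2(rr,v[:,2])
    return np.c_[f[0,2]+f[0,0]*th*v[:,0]/rr, f[1,2]+f[1,1]*th*v[:,1]/rr]
b=[.4924,.0911,np.radians(-18.95)]; im=d['frame'].copy()
for bx in BIN:
    q=cv2.convexHull(pw(pose(b,bx)).round().astype(np.int32)); cv2.polylines(im,[q],True,(0,255,0),1)
cv2.imwrite("pics/w1.png",im)
E
```

```text
time_s: 0.52
tcp_pos: [0.3029, -0.3763, 0.2093]
ee_rot: [178.2, -6.2, 14.6]
force: [1.9, 0.0, 0.2]
width: 0.0582
grip_force: 0.0
time_s: 0.93
tcp_pos: [0.3457, -0.2134, 0.2096]
ee_rot: [177.5, -12.5, 3.7]
force: [0.1, 0.8, 0.6]
width: 0.0462
grip_force: 0.0
time_s: 1.35
tcp_pos: [0.3886, -0.0505, 0.2099]
ee_rot: [178.0, -19.0, -7.5]
force: [1.6, -0.6, -0.9]
width: 0.0465
grip_force: 0.0
time_s: 1.77
tcp_pos: [0.4316, 0.1132, 0.2101]
ee_rot: [-180.0, -25.1, -19.1]
force: [1.1, -0.3, -0.7]
width: 0.0462
grip_force: 0.0
time_s: 2.02
tcp_pos: [0.4313, 0.1127, 0.1487]
ee_rot: [179.9, -25.0, -18.8]
force: [1.5, -0.7, 0.4]
width: 0.0464
grip_force: 0.0
[0.42972588 0.11157954 0.14339612] [179.61808409 -24.62577539 -18.80555545] 0.04633124296652953 [[309.7, 0.0, 318.2], [0.0, 309.7, 199.5], [0.0, 0.0, 1.0]] [[-0.325, 0.935, -0.144, 0.427], [-0.946, -0.321, 0.051, 0.114], [0.002, 0.153, 0.988, 0.339], [0.0, 0.0, 0.0, 1.0]]
(array([ 0.0385, -0.0123, -0.074 ]), array([ 0.21, -0.47, -0.03]), np.float64(0.5))
```

View pics/w1.png

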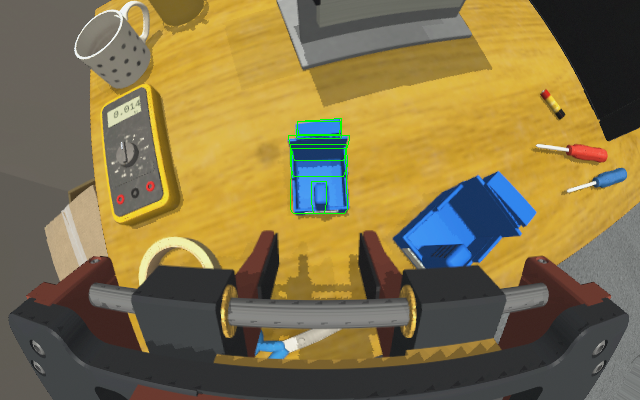

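Overlay matches the bin in the wrist view (tab at ~(320,195)). Descend and grip.

```bash
python3 -m jog '{"gripper":[120,120,120,120],"translation":[[0.0096,-0.0031,-0.0185],[0.0096,-0.0031,-0.0185],[0.0096,-0.0031,-0.0185],[0.0096,-0.0031,-0.0185]],"angular":[[0,0,0],[0,0,0],[0,0,0],[0,0,0]]}'; python3 -m jog '{"gripper":[255,255,255,255,255],"translation":[[0,0,0],[0,0,0],[0,0,0],[0,0,0],[0,0,0]],"angular":[[0,0,0],[0,0,0],[0,0,0],[0,0,0],[0,0,0]]}'; python3 -m jog '{"gripper":[255,255,255],"translation":[[0,0,0],[0,0,0],[0,0,0]],"angular":[[0,0,0],[0,0,0],[0,0,0]]}'; python3 -c "
from cell import arm;print(arm.observe())"
```

```text
time_s: 2.4
tcp_pos: [0.4706, 0.0984, 0.0757]
ee_rot: [179.9, -25.0, -19.1]
force: [0.1, 0.8, 0.7]
width: 0.0466
grip_force: 0.0
time_s: 2.82
tcp_pos: [0.4707, 0.0992, 0.0779]
ee_rot: [-180.0, -25.1, -19.1]
force: [-0.2, 0.2, -0.6]
width: 0.0167
grip_force: 0.0
time_s: 3.07
tcp_pos: [0.4703, 0.0989, 0.0765]
ee_rot: [180.0, -25.0, -19.0]
force: [0.4, 0.4, -1.1]
width: 0.0008
grip_force: 0.0
{'time_s': 3.0667, 'joints': array([ 19.16945779, -33.71944064, 120.2243049 , -15.8456154 ,
        73.97558211, 129.9945484 ]), 'qd': array([-0.18314203,  0.2315432 ,  0.22973342, -0.00905541, -0.14390389,
       -0.1540156 ]), 'joint_torque': array([ 1.41349752e-02, -1.81950116e+01, -4.23935115e+01, -1.36348374e+00,
       -1.70614813e+00,  6.62199949e-03]), 'tcp_pos': array([0.47025436, 0.09891128, 0.07649683]), 'ee_rot': array([179.95111527, -25.03178734, -19.04862995]), 'force': array([ 0.39690852,  0.39763843, -1.11313875]), 'moment': array([0.13158936, 0.16983175, 0.0133685 ]), 'grip_force': 0.0, 'width': 0.0007998409705690599}
```

```bash
python3 - <<'E'
from cell import arm
import cv2,numpy as np
a=arm.get_image("wrist")["frame"][100:350,180:460]; b=arm.get_image("scene")["frame"][200:320,240:360]; c=arm.get_image("top")["frame"][190:300,240:370]
o=np.zeros((600,800,3),np.uint8)
def put(im,x,y,w,h): o[y:y+h,x:x+w]=cv2.resize(im,(w,h),interpolation=cv2.INTER_CUBIC)
put(a,0,0,400,357); put(b,400,0,400,400); put(c,0,360,280,237)
cv2.imwrite("pics/miss.png",o)
E
```

```text
(no output)
```

View pics/miss.png

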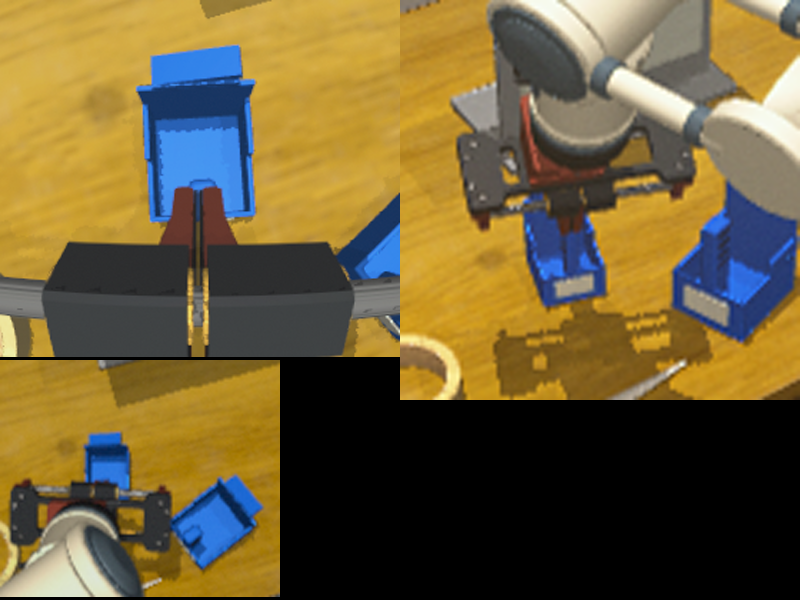

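```bash
cat >> plan.py <<'E'
def pw(d,P):
    f=d['camera_matrix'];X=d['extrinsics']; c=(np.atleast_2d(P)-X[:3,3])@X[:3,:3]; v=np.c_[c[:,0],-c[:,1],-c[:,2]]; rr=np.linalg.norm(v[:,:2],axis=1); th=np.arctan2(rr,v[:,2])
    return np.c_[f[0,2]+f[0,0]*th*v[:,0]/rr, f[1,2]+f[1,1]*th*v[:,1]/rr]
E
python3 - <<'E'
from plan import *
from cell import arm
d=arm.get_image("wrist"); p,r,s=now(); print(p,r)
b=[.4924,.0911,np.radians(-18.95)]
L={'hookL':(44,20,75),'hookR':(44,-20,83.5),'backL':(32,28,70),'backR':(32,-28,70),'frontL':(-32,28,34),'frontR':(-32,-28,34),'tabTopFrontEdge':(-14,0,82),'tabTopRear':(-32,0,82),'tabbase':(-14,0,34)}
for k,l in L.items(): q=pw(d,pose(b,np.array(l)/1000.))[0]; print(k,((q-[180,100])*400/280).round(0))
T=R.from_euler('xyz',r,degrees=True)
for l in [(0,0,.025),(.01,0,.025),(-.01,0,.025),(.01,0,.0)]: P=p+T.apply(l); q=pw(d,P)[0]; print('tip',l,P.round(4),((q-[180,100])*400/280).round(0))
E
```

```text
[0.47014168 0.09877004 0.07602305] [179.92229124 -24.99632964 -19.04994225]
hookL [153.  51.]
hookR [242.  44.]
backL [136.  79.]
backR [257.  78.]
frontL [144. 217.]
frontR [250. 217.]
tabTopFrontEdge [197. 176.]
tabTopRear [197. 219.]
tabbase [197. 183.]
tip (0, 0, 0.025) [0.4801 0.0953 0.0534] [197. 178.]
tip (0.01, 0, 0.025) [0.4887 0.0923 0.0576] [197. 159.]
tip (-0.01, 0, 0.025) [0.4715 0.0982 0.0491] [197. 197.]
tip (0.01, 0, 0.0) [0.4787 0.0958 0.0802] [197. 177.]
```

```bash
python3 - <<'E'
from plan import *
d=dict(np.load('w1.npz')); p=np.array([.42973,.11158,.1434]);r=[179.618,-24.626,-18.806]; T=R.from_euler('xyz',r,degrees=True)
for x in(-.01,0,.01):
    for z in(-.02,0,.025): print(x,z,pw(d,p+T.apply([[x,.023,z],[x,-.023,z]])).round(0).tolist())
from cell import arm
e=arm.get_image("wrist"); p2,r2,_=now(); T2=R.from_euler('xyz',r2,degrees=True)
for X,pp,TT in((d['extrinsics'],p,T),(e['extrinsics'],p2,T2)): print(TT.inv().apply(X[:3,3]-pp).round(4),TT.inv().apply(X[:3,:3].T[2]).round(3))
E
```

```text
-0.01 -0.02 [[360.0, 270.0], [281.0, 270.0]]
-0.01 0 [[356.0, 255.0], [285.0, 255.0]]
-0.01 0.025 [[352.0, 240.0], [288.0, 240.0]]
0 -0.02 [[361.0, 255.0], [280.0, 255.0]]
0 0 [[357.0, 241.0], [284.0, 241.0]]
0 0.025 [[353.0, 227.0], [288.0, 227.0]]
0.01 -0.02 [[361.0, 239.0], [279.0, 239.0]]
0.01 0 [[357.0, 226.0], [283.0, 227.0]]
0.01 0.025 [[353.0, 214.0], [287.0, 214.0]]
[ 0.0783 -0.0004 -0.1791] [ 0.273  0.004 -0.962]
[ 0.076   0.0002 -0.1744] [ 0.278  0.    -0.96 ]
```

```bash
python3 - <<'E'
from plan import *
from cell import arm
p,r,_=now(); T=R.from_euler('xyz',r,degrees=True)
for n in('scene','top'):
    d=arm.get_image(n); print(n)
    for z in(-.03,-.02,-.01,0,.01,.025,.035):
        row=[]
        for y in (-.006,.006):
            q=proj(n,p+T.apply([-.009 if n=='scene' else 0,y,z]))[0].round().astype(int); row.append((q.tolist(),d['frame'][q[1],q[0]].tolist()))
        print(z,row)
    if n=='scene':
        c=d['frame'][255:300,270:312]; cv2.imwrite('pics/tip.png',cv2.resize(c,None,fx=12,fy=12,interpolation=cv2.INTER_NEAREST))
E
```

```text
scene
-0.03 [([289, 266], [31, 47, 82]), ([293, 265], [33, 46, 84])]
-0.02 [([289, 268], [33, 46, 82]), ([293, 267], [29, 45, 80])]
-0.01 [([288, 269], [29, 43, 76]), ([293, 268], [28, 45, 80])]
0 [([288, 271], [106, 58, 46]), ([292, 270], [115, 64, 53])]
0.01 [([288, 272], [94, 54, 47]), ([292, 271], [130, 67, 46])]
0.025 [([288, 274], [84, 53, 49]), ([292, 274], [128, 68, 49])]
0.035 [([288, 276], [139, 70, 47]), ([292, 275], [125, 64, 46])]
top
-0.03 [([284, 252], [51, 51, 49]), ([289, 252], [50, 49, 47])]
-0.02 [([284, 251], [48, 46, 47]), ([289, 251], [51, 50, 48])]
-0.01 [([285, 250], [52, 51, 48]), ([289, 250], [52, 50, 46])]
0 [([285, 248], [38, 35, 34]), ([290, 249], [46, 44, 44])]
0.01 [([286, 247], [33, 33, 38]), ([290, 248], [34, 35, 34])]
0.025 [([286, 246], [101, 58, 47]), ([291, 246], [187, 100, 42])]
0.035 [([287, 245], [187, 97, 39]), ([291, 245], [226, 122, 46])]
```

View pics/tip.png

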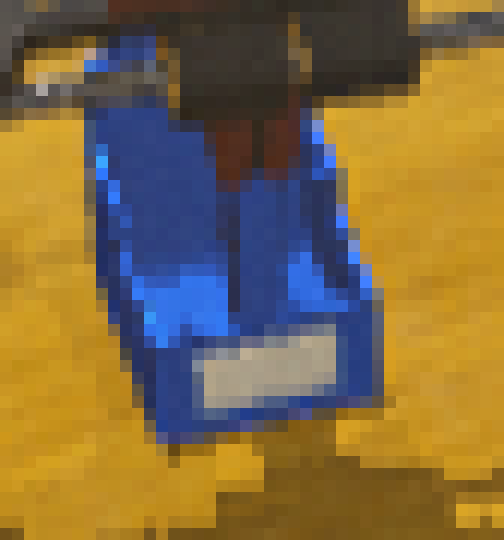

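The fingertips end well above the tab: they sit about 35 mm short of where tcp_pos + tips_ahead puts them. I'll apply that measured offset along the tool axis, open and go deeper, watching the force.

```bash
python3 -m jog '{"gripper":[110,110,110,110],"translation":[[0,0,0],[0,0,0],[0,0,0],[0,0,0]],"angular":[[0,0,0],[0,0,0],[0,0,0],[0,0,0]]}'; python3 -m jog '{"gripper":[110,110,110,110],"translation":[[0.003,-0.001,-0.0095],[0.003,-0.001,-0.0095],[0.003,-0.001,-0.0095],[0.003,-0.001,-0.0095]],"angular":[[0,0,0],[0,0,0],[0,0,0],[0,0,0]]}'; for i in 1 2; do python3 -m jog '{"gripper":[255,255,255,255],"translation":[[0,0,0],[0,0,0],[0,0,0],[0,0,0]],"angular":[[0,0,0],[0,0,0],[0,0,0],[0,0,0]]}'; done
```

```text
time_s: 3.75
tcp_pos: [0.4702, 0.0987, 0.076]
ee_rot: [179.9, -25.0, -19.1]
force: [0.4, 0.2, 0.0]
width: 0.0236
grip_force: 0.0
time_s: 4.08
tcp_pos: [0.4821, 0.0945, 0.0362]
ee_rot: [179.9, -24.9, -19.0]
force: [0.9, 0.4, -0.5]
width: 0.0488
grip_force: 0.0
time_s: 4.42
tcp_pos: [0.4825, 0.0949, 0.0386]
ee_rot: [180.0, -25.0, -19.1]
force: [-0.4, 0.0, 0.3]
width: 0.0265
grip_force: 0.0
time_s: 4.75
tcp_pos: [0.4824, 0.0948, 0.0386]
ee_rot: [180.0, -25.0, -19.1]
force: [-1.7, 0.6, 1.6]
width: 0.0121
grip_force: 30.0
```

```bash
python3 - <<'E'
from plan import *
p,r,s=now(); print(p,r,s['force'],s['joints'].round(1)); b=np.array([.4924,.0911,0]); st=[.672,-.0685,np.radians(-1.1)]
T=tool(25,-1.1)
for nm,L in (('front-high',(-75,-15,95)),('over',(-53,-15,80)),('stop',(-46,-40,80)),('seated',(-46,-40,50))):
    bt=pose(st,np.array(L)/1000.)[0]; t=bt+R.from_euler('z',17.9,degrees=True).apply(p-b); print(nm,bt.round(4),t.round(4),delta(p,r,t,T))
g=ground('top',310.6,163.7,.130); c,s_=np.cos(st[2]),np.sin(st[2]); D=g[:2]-st[:2]; print('wedge tip stand',c*D[0]+s_*D[1],-s_*D[0]+c*D[1])
g=ground('top',265+(505-400)/3.2,110+168/3.2,.174); D=g[:2]-st[:2]; print('knob top stand',c*D[0]+s_*D[1],-s_*D[0]+c*D[1])
E
```

```text
[0.48239857 0.0948395  0.03859756] [179.95493647 -25.04159314 -19.06344781] [-1.70410974  0.64176544  1.61296619] [ 18.  -30.6 122.1 -15.9  68.9 130.2]
front-high [ 0.5967 -0.0821  0.095 ] [ 0.5861 -0.0816  0.1336] (array([ 0.1037, -0.1764,  0.095 ]), array([ 0.05,  0.03, 17.98]), np.float64(18.0))
over [ 0.6187 -0.0825  0.08  ] [ 0.6081 -0.082   0.1186] (array([ 0.1257, -0.1768,  0.08  ]), array([ 0.05,  0.03, 17.98]), np.float64(18.0))
stop [ 0.6252 -0.1076  0.08  ] [ 0.6146 -0.1071  0.1186] (array([ 0.1322, -0.202 ,  0.08  ]), array([ 0.05,  0.03, 17.98]), np.float64(18.0))
seated [ 0.6252 -0.1076  0.05  ] [ 0.6146 -0.1071  0.0886] (array([ 0.1322, -0.202 ,  0.05  ]), array([ 0.05,  0.03, 17.98]), np.float64(18.0))
wedge tip stand -0.006853180459516061 0.044376614535015034
knob top stand -0.01150515634959209 0.07829355897755218
```

```bash
python3 -m jog '{"gripper":[255,255,255,255,255],"translation":[[0,0,0.019],[0,0,0.019],[0,0,0.019],[0,0,0.019],[0,0,0.019]],"angular":[[0,0,0],[0,0,0],[0,0,0],[0,0,0],[0,0,0]]}'; for i in 1 2; do python3 -m jog '{"gripper":[255,255,255,255,255],"translation":[[0.0104,-0.0176,0],[0.0104,-0.0176,0],[0.0104,-0.0176,0],[0.0104,-0.0176,0],[0.0104,-0.0176,0]],"angular":[[0,0,1.8],[0,0,1.8],[0,0,1.8],[0,0,1.8],[0,0,1.8]]}'; done; python3 -m jog '{"gripper":[255,255,255,255],"translation":[[0,0,0],[0,0,0],[0,0,0],[0,0,0]],"angular":[[0,0,0],[0,0,0],[0,0,0],[0,0,0]]}'
python3 - <<'E'
from plan import *
from cell import arm
st=[.672,-.0685,np.radians(-1.1)]
p,r,s=now(); print(p,r,s['force'],s['width'],s['grip_force'])
bt=R.from_euler('z',17.9,degrees=True).apply(np.array([.4824,.0948,.0386])-[.4924,.0911,0]); bp=p-bt; b=np.array([bp[0],bp[1],np.radians(r[2]+.1)]); print('bin',bp)
o=np.zeros((600,800,3),np.uint8)
for i,(n,(x0,y0,x1,y1)) in enumerate({'wrist':(200,0,440,180),'scene':(250,140,350,240),'top':(270,110,390,230)}.items()):
    d=arm.get_image(n); im=d['frame'][y0:y1,x0:x1]; s=[2.1,2.9,2.4][i]; im=cv2.resize(im,None,fx=s,fy=s,interpolation=cv2.INTER_CUBIC)
    P=(lambda X:pw(d,X)) if n=='wrist' else (lambda X:proj(n,X))
    for bx in BIN: q=cv2.convexHull(((P(pose(b,bx)+[0,0,bp[2]])-[x0,y0]+.5)*s).astype(np.int32)); cv2.polylines(im,[q],True,(0,255,0),1)
    for A,C in [((-10,100,120),(-10,-100,120)),((-55,130,305),(-55,-130,305)),((-35,130,10),(-35,-130,10)),((-5,-60,120),(-5,-60,144)),((0,-130,10),(0,-130,300)),((0,130,10),(0,130,300))]:
        q=((P(pose(st,np.array([A,C])/1000.))-[x0,y0]+.5)*s).astype(int); cv2.line(im,tuple(map(int,q[0])),tuple(map(int,q[1])),(0,255,255),1)
    h,w=im.shape[:2]; X,Y=[(0,0),(505,0),(505,300)][i]; im=im[:600-Y,:800-X]; o[Y:Y+im.shape[0],X:X+im.shape[1]]=im
cv2.imwrite('pics/hold.png',o)
E
```

```text
time_s: 5.17
tcp_pos: [0.4817, 0.0948, 0.1332]
ee_rot: [179.9, -24.9, -19.0]
force: [0.8, -0.3, -2.3]
width: 0.0121
grip_force: 30.0
time_s: 5.58
tcp_pos: [0.5341, 0.006, 0.1323]
ee_rot: [179.9, -24.9, -9.9]
force: [-0.0, -0.4, -1.4]
width: 0.0117
grip_force: 30.0
time_s: 6.0
tcp_pos: [0.5861, -0.0822, 0.1321]
ee_rot: [179.9, -24.9, -1.0]
force: [0.5, -0.1, -1.3]
width: 0.0119
grip_force: 30.0
time_s: 6.33
tcp_pos: [0.5857, -0.0803, 0.1326]
ee_rot: [179.9, -25.0, -1.0]
force: [-0.5, -0.3, -2.6]
width: 0.0121
grip_force: 30.0
[ 0.58574684 -0.080331    0.13264081] [179.94482714 -24.95661999  -1.02676055] [-0.50555093 -0.25596462 -2.64726796] 0.012095351369703074 29.999130070209503
bin [ 0.5964     -0.08077833  0.09404081]
```

View pics/hold.png

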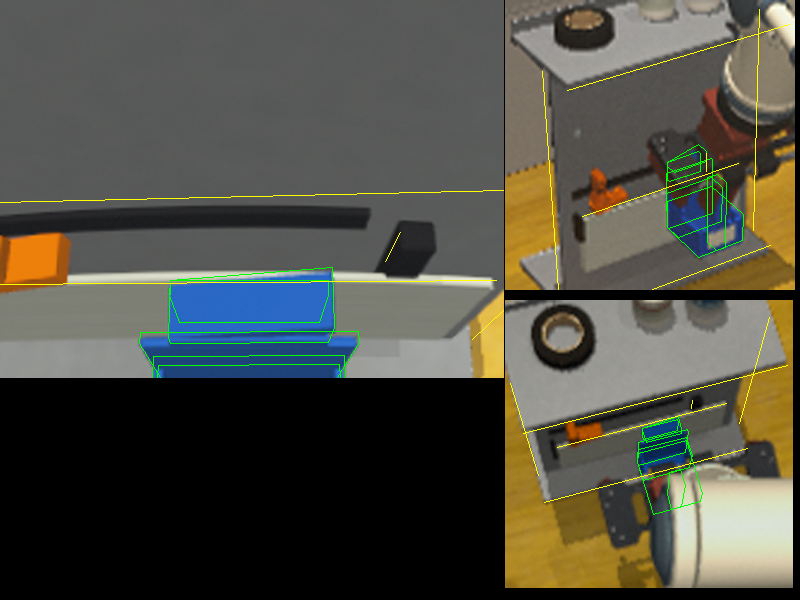

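Overlay in the wrist view agrees with the lip, the stop (388,272 crop) and the hook (170–333). I'll move over the lip and feel for the panel.

```bash
python3 -m jog '{"gripper":[255,255,255,255],"translation":[[0.007,0,0],[0.007,0,-0.006],[0.007,0,-0.006],[0.004,0,-0.005]],"angular":[[0,0,0],[0,0,0],[0,0,0],[0,0,0]]}'; for i in 1 2 3; do python3 -m jog '{"gripper":[255,255],"translation":[[0.001,0,0],[0.001,0,0]],"angular":[[0,0,0],[0,0,0]]}' | egrep 'tcp|force: \['; done
```

```text
time_s: 6.82
tcp_pos: [0.6119, -0.081, 0.1148]
ee_rot: [179.9, -25.0, -1.0]
force: [0.3, -0.9, -1.8]
width: 0.0119
grip_force: 30.0
tcp_pos: [0.613, -0.0811, 0.1145]
force: [0.4, 0.2, -2.5]
tcp_pos: [0.6154, -0.0813, 0.1163]
force: [-0.9, 0.3, -1.9]
tcp_pos: [0.6161, -0.0813, 0.1163]
force: [-15.6, 0.8, 5.9]
```

```bash
python3 -m jog '{"gripper":[255,255,255,255,255],"translation":[[-0.0025,0,0],[0,-0.006,0],[0,-0.006,0],[0,-0.006,0],[0,-0.004,0]],"angular":[[0,0,0],[0,0,0],[0,0,0],[0,0,0],[0,0,0]]}' | egrep 'tcp|force: \['; for i in 1 2 3; do python3 -m jog '{"gripper":[255,255],"translation":[[0,-0.001,0],[0,-0.001,0]],"angular":[[0,0,0],[0,0,0]]}' | egrep 'tcp|force: \['; done
```

```text
tcp_pos: [0.6147, -0.1044, 0.1161]
force: [0.4, 0.7, -2.3]
tcp_pos: [0.6147, -0.1058, 0.1159]
force: [0.1, 1.1, -2.6]
tcp_pos: [0.6146, -0.1071, 0.1159]
force: [-2.0, 2.0, -1.9]
tcp_pos: [0.6145, -0.1079, 0.1159]
force: [-3.2, 6.5, -0.2]
```

```bash
python3 -m jog '{"gripper":[255,255,255],"translation":[[-0.0007,0.001,0],[0,0,-0.004],[0,0,-0.003]],"angular":[[0,0,0],[0,0,0],[0,0,0]]}' | egrep 'tcp|force: \['; for i in 1 2 3; do python3 -m jog '{"gripper":[255,255],"translation":[[0,0,-0.002],[0,0,-0.002]],"angular":[[0,0,0],[0,0,0]]}' | egrep 'tcp|force: \['; done
```

```text
tcp_pos: [0.6146, -0.1076, 0.1096]
force: [1.2, 3.9, 0.1]
tcp_pos: [0.6143, -0.1078, 0.1051]
force: [0.7, 5.2, 0.8]
tcp_pos: [0.6145, -0.1077, 0.1024]
force: [-8.6, 7.8, 10.6]
tcp_pos: [0.6145, -0.1075, 0.1002]
force: [-17.3, 9.5, 20.4]
```

Unexpected contact (−17 N in x, +20 N in z) partway down. Back off and look.

```bash
python3 - <<'E'
from plan import *
from cell import arm
st=[.672,-.0685,np.radians(-1.1)]
p,r,s=now(); print(p,r,s['force'],s['moment'],s['width'])
bt=R.from_euler('z',17.9,degrees=True).apply(np.array([.4824,.0948,.0386])-[.4924,.0911,0]); bp=p-bt; b=np.array([bp[0],bp[1],np.radians(r[2]+.1)]); print('bin',bp)
o=np.zeros((600,800,3),np.uint8)
def ov(n,d,x0,y0,x1,y1,s,X,Y,draw):
    im=cv2.resize(d['frame'][y0:y1,x0:x1],None,fx=s,fy=s,interpolation=cv2.INTER_CUBIC)
    P=(lambda X:pw(d,X)) if n=='wrist' else (lambda X:proj(n,X))
    if draw:
        for bx in BIN[2:5]: q=cv2.convexHull(((P(pose(b,bx)+[0,0,bp[2]])-[x0,y0]+.5)*s).astype(np.int32)); cv2.polylines(im,[q],True,(0,255,0),1)
        for A,C in [((-10,100,120),(-10,-100,120)),((-5,-60,120),(-5,-60,144)),((0,-100,120),(0,100,120))]:
            q=((P(pose(st,np.array([A,C])/1000.))-[x0,y0]+.5)*s).astype(int); cv2.line(im,tuple(map(int,q[0])),tuple(map(int,q[1])),(0,255,255),1)
    im=im[:600-Y,:800-X]; o[Y:Y+im.shape[0],X:X+im.shape[1]]=im
w=arm.get_image('wrist'); ov('wrist',w,250,60,390,160,3.5,0,0,0); ov('wrist',w,250,60,390,160,3.5,0,350,1)
ov('scene',arm.get_image('scene'),285,150,365,235,3.6,500,0,0); ov('top',arm.get_image('top'),310,130,395,210,3.5,500,310,0)
cv2.imwrite('pics/stuck.png',o)
E
```

```text
[ 0.61445283 -0.10748564  0.10017882] [179.95133832 -25.15381029  -0.99363146] [-17.26626185   9.50867649  20.39683053] [1.17091494 1.12176586 0.88110983] 0.011923641038977566
bin [ 0.625106   -0.10793297  0.06157882]
```

View pics/stuck.png

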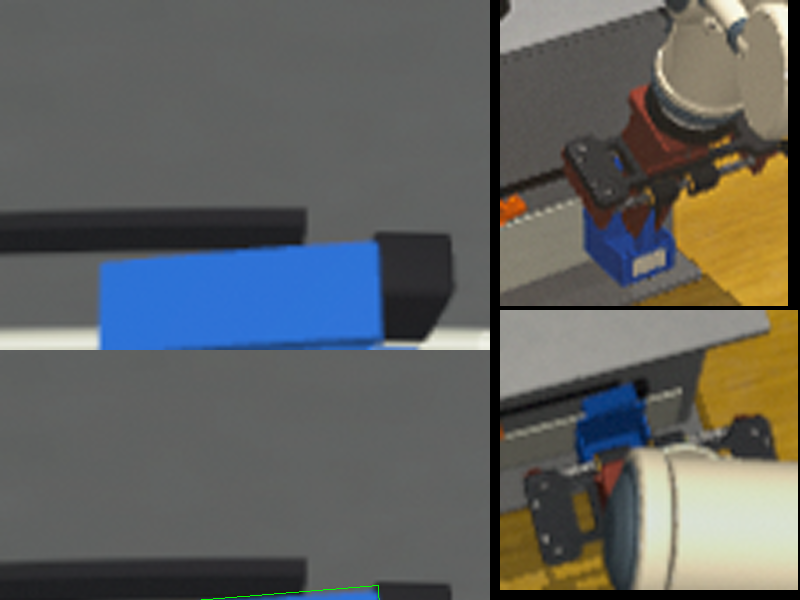

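```bash
cat > f.py <<'E'
from cell import arm
s=arm.observe(); print(s['time_s'],s['tcp_pos'].round(4),s['ee_rot'].round(1),'F',s['force'].round(1),'M',s['moment'].round(2),s['width'].round(4))
E
python3 -m jog '{"gripper":[255,255,255],"translation":[[0,0,0.008],[0,0.002,0],[0,0,0]],"angular":[[0,0,0],[0,0,0],[0,0,0]]}' >/dev/null; python3 f.py; python3 -m jog '{"gripper":[255,255],"translation":[[-0.0015,0,0],[0,0,0]],"angular":[[0,0,0],[0,0,0]]}' >/dev/null; python3 f.py;  for i in 1 2 3; do python3 -m jog '{"gripper":[255,255],"translation":[[0,0,-0.002],[0,0,-0.002]],"angular":[[0,0,0],[0,0,0]]}' >/dev/null; python3 f.py; done
```

```text
Traceback (most recent call last):
  File "f.py", line 2, in <module>
    s=arm.observe(); print(s['time_s'],s['tcp_pos'].round(4),s['ee_rot'].round(1),'F',s['force'].round(1),'M',s['moment'].round(2),s['width'].round(4))
                                                                                                                                   ^^^^^^^^^^^^^^^^
AttributeError: 'float' object has no attribute 'round'
Traceback (most recent call last):
  File "f.py", line 2, in <module>
    s=arm.observe(); print(s['time_s'],s['tcp_pos'].round(4),s['ee_rot'].round(1),'F',s['force'].round(1),'M',s['moment'].round(2),s['width'].round(4))
                                                                                                                                   ^^^^^^^^^^^^^^^^
AttributeError: 'float' object has no attribute 'round'
Traceback (most recent call last):
  File "f.py", line 2, in <module>
    s=arm.observe(); print(s['time_s'],s['tcp_pos'].round(4),s['ee_rot'].round(1),'F',s['force'].round(1),'M',s['moment'].round(2),s['width'].round(4))
                          
[... 329 characters left out ...]
,'F',s['force'].round(1),'M',s['moment'].round(2),s['width'].round(4))
                                                                                                                                   ^^^^^^^^^^^^^^^^
AttributeError: 'float' object has no attribute 'round'
Traceback (most recent call last):
  File "f.py", line 2, in <module>
    s=arm.observe(); print(s['time_s'],s['tcp_pos'].round(4),s['ee_rot'].round(1),'F',s['force'].round(1),'M',s['moment'].round(2),s['width'].round(4))
                                                                                                                                   ^^^^^^^^^^^^^^^^
AttributeError: 'float' object has no attribute 'round'
```

```bash
sed -i "s/s\['width'\].round(4)/round(s['width'],4)/" f.py; python3 f.py
```

```text
10.05 [ 0.6134 -0.1061  0.0937] [179.9 -25.1  -1. ] F [4.4 2.7 1.1] M [ 0.25 -0.65  0.22] 0.0122
```

Past the obstruction with low force; x was the issue. Keep lowering.

```bash
for i in 1 2 3; do python3 -m jog '{"gripper":[255,255],"translation":[[0,0,-0.001],[0,0,-0.001]],"angular":[[0,0,0],[0,0,0]]}' >/dev/null; python3 f.py; done
```

```text
10.2167 [ 0.6135 -0.1062  0.092 ] [179.9 -25.2  -1. ] F [4.1 2.4 2.7] M [ 0.25 -0.84  0.17] 0.0117
10.3833 [ 0.6135 -0.1062  0.0902] [179.9 -25.2  -1. ] F [5.  1.7 1.9] M [ 0.28 -0.86  0.23] 0.0117
10.55 [ 0.6136 -0.1062  0.0884] [179.9 -25.2  -1. ] F [5.5 1.9 2.9] M [ 0.22 -0.95  0.16] 0.0118
```

```bash
for i in 1 2 3; do python3 -m jog '{"gripper":[255,255],"translation":[[0.0002,0,-0.001],[0.0002,0,-0.001]],"angular":[[0,0,0],[0,0,0]]}' >/dev/null; python3 f.py; done
```

```text
10.7167 [ 0.6137 -0.1061  0.086 ] [179.9 -25.1  -1. ] F [4.8 1.7 1.9] M [ 0.27 -0.85  0.25] 0.0119
10.8833 [ 0.6138 -0.1062  0.0843] [179.9 -25.1  -1. ] F [-6.4  3.  12.5] M [ 0.48 -0.15  0.3 ] 0.0122
11.05 [ 0.6138 -0.1062  0.0842] [179.9 -25.1  -1. ] F [-17.2   3.9  21.9] M [0.71 0.87 0.4 ] 0.0116
```

```bash
python3 -m jog '{"gripper":[255,255],"translation":[[0,0,0.0015],[0,0,0]],"angular":[[0,0,0],[0,0,0]]}' >/dev/null; python3 f.py; cat > hk.py <<'E'
from plan import *
from cell import arm
st=[.672,-.0685,np.radians(-1.1)]
d=arm.get_image('wrist'); h=cv2.cvtColor(d['frame'],cv2.COLOR_BGR2HSV); m=((h[...,0]>100)&(h[...,0]<130)&(h[...,1]>120)); m[:, :250]=0; m[:,420:]=0
top=[(v,np.where(m[v])[0].min(),np.where(m[v])[0].max()) for v in range(90,200) if m[v].sum()>4]; print(top[:1],top[4:40:4])
L=np.array([[44,20,75],[44,-20,83.5],[32,20,75],[32,-20,83.5],[32,28,70],[32,-28,70]])/1000.
for z in (.045,.05,.056,.062): print(z,pw(d,pose(st,L+[-.046,-.04,z])).round(1).tolist())
print('stop top',pw(d,pose(st,np.array([[-5,-60,120],[-5,-60,144]])/1000.)).round(1).tolist(),'lip',pw(d,pose(st,np.array([[-10,0,120],[-10,-60,120]])/1000.)).round(1).tolist())
E
python3 hk.py
```

```text
11.2167 [ 0.6138 -0.1062  0.0843] [179.9 -25.1  -1. ] F [-3.7  2.7  8.7] M [ 0.38 -0.04  0.35] 0.0117
[(129, np.int64(341), np.int64(359))] [(133, np.int64(285), np.int64(359)), (137, np.int64(279), np.int64(360)), (141, np.int64(279), np.int64(360)), (145, np.int64(279), np.int64(360)), (149, np.int64(279), np.int64(359)), (153, np.int64(279), np.int64(359)), (157, np.int64(279), np.int64(359)), (161, np.int64(266), np.int64(370)), (165, np.int64(267), np.int64(368))]
0.045 [[282.7, 132.1], [359.6, 126.1], [282.0, 153.4], [360.6, 148.3], [268.4, 156.3], [371.8, 156.3]]
0.05 [[281.6, 128.6], [360.9, 122.3], [280.9, 150.4], [361.9, 145.1], [266.9, 153.6], [373.4, 153.6]]
0.056 [[280.3, 124.1], [362.5, 117.4], [279.5, 146.7], [363.7, 140.9], [265.1, 150.1], [375.4, 150.1]]
0.062 [[278.9, 119.4], [364.3, 112.1], [278.0, 142.6], [365.6, 136.4], [263.1, 146.3], [377.6, 146.4]]
stop top [[357.8, 137.3], [364.2, 119.3]] lip [[245.2, 146.9], [358.1, 146.2]]
```

Hook corners at (281,133) and (359,129) in the wrist image, width 80 px: consistent with the seated height. Release and withdraw along the tool axis.

```bash
for i in 1 2; do python3 -m jog '{"gripper":[110,110,110],"translation":[[0,0,0],[0,0,0],[0,0,0]],"angular":[[0,0,0],[0,0,0],[0,0,0]]}' >/dev/null; python3 f.py; done; for i in 1 2; do python3 -m jog '{"gripper":[110,110,110],"translation":[[-0.0065,0,0.0135],[-0.0065,0,0.0135],[-0.0065,0,0.0135]],"angular":[[0,0,0],[0,0,0],[0,0,0]]}' >/dev/null; python3 f.py; done; python3 -m jog '{"gripper":[110,110],"translation":[[0,0,0],[0,0,0]],"angular":[[0,0,0],[0,0,0]]}' >/dev/null;  python3 hk.py
```

```text
11.5167 [ 0.6127 -0.1065  0.0811] [179.9 -24.8  -1.1] F [-0.1 -0.1 -1.2] M [ 0.03  0.22 -0.01] 0.0283
11.7667 [ 0.6134 -0.1063  0.0819] [179.9 -24.9  -1.1] F [-0.1 -0.6  0.5] M [0.05 0.23 0.03] 0.0477
12.0167 [ 0.5936 -0.1062  0.1228] [179.9 -24.9  -1.1] F [ 0.5 -0.2 -0.7] M [ 0.01  0.18 -0.01] 0.0498
12.2667 [ 0.5742 -0.1063  0.164 ] [179.9 -25.   -1.1] F [-1.   0.2  0. ] M [ 0.03  0.2  -0.01] 0.05
[(121, np.int64(338), np.int64(343))] [(125, np.int64(292), np.int64(343)), (129, np.int64(292), np.int64(343)), (133, np.int64(292), np.int64(343)), (137, np.int64(292), np.int64(343)), (141, np.int64(285), np.int64(350)), (145, np.int64(284), np.int64(349)), (149, np.int64(285), np.int64(348)), (153, np.int64(286), np.int64(348)), (157, np.int64(286), np.int64(348))]
0.045 [[293.5, 123.8], [343.3, 119.6], [293.1, 137.5], [343.7, 133.6], [283.9, 139.7], [352.1, 139.6]]
0.05 [[293.0, 121.4], [343.8, 117.1], [292.7, 135.3], [344.2, 131.3], [283.3, 137.6], [352.7, 137.5]]
0.056 [[292.4, 118.4], [344.4, 113.9], [292.1, 132.5], [344.9, 128.4], [282.5, 135.0], [353.5, 134.9]]
0.062 [[291.8, 115.2], [345.1, 110.5], [291.4, 129.6], [345.6, 125.3], [281.6, 132.2], [354.4, 132.2]]
stop top [[342.6, 127.1], [345.0, 115.0]] lip [[268.8, 133.3], [342.7, 132.8]]
```

```bash
cat > kn.py <<'E'
from plan import *
st=[.672,-.0685,np.radians(-1.1)]
p,r,s=now(); T=tool(40,-1.1); tz=T.apply([0,0,1])
tip=pose(st,[[-.014,.110,.154]])[0]; t=tip+.008*tz; pre=t-.10*tz
print(s['joints'].round(1)); print('pre',pre.round(4),delta(p,r,pre,T)); print('t',t.round(4),(t-p).round(4),'adv',(.1*tz).round(4))
print('pens',ground('top',220,125,.1),'mug',ground('top',195,165,.05))
E
python3 kn.py
```

```text
[-18.2 -21.  102.6   7.3  74.5  72.4]
pre [0.601  0.0429 0.2245] (array([0.0263, 0.1492, 0.0615]), array([ -0.22, -15.01,   0.  ]), np.float64(15.0))
t [0.6653 0.0416 0.1479] [ 0.0905  0.148  -0.0151] adv [ 0.0643 -0.0012 -0.0766]
pens [0.863 0.189 0.1  ] mug [0.786 0.293 0.05 ]
```

```bash
for i in 1 2; do python3 -m jog '{"gripper":[255,255,255,255],"translation":[[0.0033,0.0187,0.0077],[0.0033,0.0187,0.0077],[0.0033,0.0187,0.0077],[0.0033,0.0187,0.0077]],"angular":[[-0.03,-1.88,0],[-0.03,-1.88,0],[-0.03,-1.88,0],[-0.03,-1.88,0]]}' >/dev/null; python3 f.py; done;  python3 -m jog '{"gripper":[255,255,255,255],"translation":[[0,0,0],[0,0,0],[0,0,0],[0,0,0]],"angular":[[0,0,0],[0,0,0],[0,0,0],[0,0,0]]}' >/dev/null; python3 f.py; python3 kn.py
```

```text
12.8167 [ 0.5878 -0.0308  0.1925] [180.  -32.5  -1.1] F [ 0.6 -0.4  0.2] M [0.06 0.23 0.05] 0.027
13.15 [0.601  0.0444 0.2234] [180.  -40.   -1.1] F [ 0.3 -0.7 -0.6] M [0.04 0.29 0.02] 0.0015
13.4833 [0.601  0.0425 0.2238] [179.9 -39.9  -1.1] F [-0.4  0.4  0. ] M [-0.02  0.26  0.01] 0.0003
[  2.1 -31.7 109.1  -2.4  62.8  93.5]
pre [0.601  0.0429 0.2245] (array([-0.    ,  0.0004,  0.0007]), array([ 0.04, -0.09,  0.05]), np.float64(0.1))
t [0.6653 0.0416 0.1479] [ 0.0642 -0.0008 -0.076 ] adv [ 0.0643 -0.0012 -0.0766]
pens [0.863 0.189 0.1  ] mug [0.786 0.293 0.05 ]
```

```bash
python3 -m jog '{"gripper":[255,255,255,255],"translation":[[0.0128,0,-0.0152],[0.0128,0,-0.0152],[0.0128,0,-0.0152],[0.0128,0,-0.0152]],"angular":[[0,0,0],[0,0,0],[0,0,0],[0,0,0]]}' >/dev/null; python3 f.py; for i in 1 2; do python3 -m jog '{"gripper":[255,255],"translation":[[0.0032,0,-0.0038],[0.0032,0,-0.0038]],"angular":[[0,0,0],[0,0,0]]}' >/dev/null; python3 f.py; done
python3 - <<'E'
from plan import *
from cell import arm
d=arm.get_image('wrist')['frame'][60:260,170:420]; s=arm.get_image('scene')['frame'][140:250,240:350]
o=np.zeros((600,800,3),np.uint8); a=cv2.resize(d,(480,384),interpolation=cv2.INTER_CUBIC); b=cv2.resize(s,(320,320),interpolation=cv2.INTER_CUBIC); o[:384,:480]=a;o[:320,480:]=b
cv2.imwrite('pics/knob.png',o)
E
```

```text
13.8167 [0.6529 0.0419 0.1631] [180.  -40.   -1.2] F [ 0.5 -1.   0.6] M [-0.02  0.3  -0.01] 0.0003
13.9833 [0.6585 0.0422 0.1547] [180.  -39.9  -1.2] F [ 0.6  0.5 -0.5] M [ 0.08  0.23 -0.01] 0.0001
14.15 [0.6656 0.0429 0.1502] [180.  -40.1  -1.1] F [-0.2 -0.1  0.9] M [0.03 0.32 0.01] 0.0005
```

View pics/knob.png

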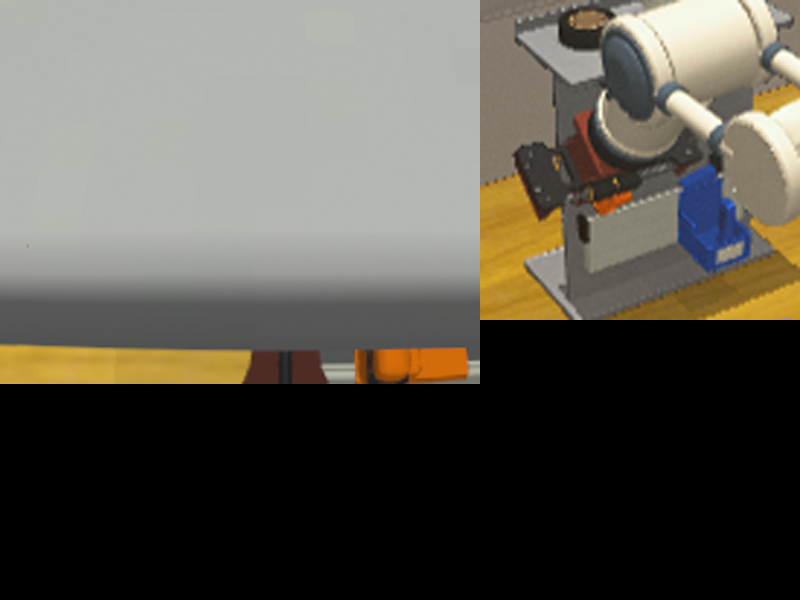

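Finger sits left of the knob (finger edge at 325, knob at 355), clear of the shelf; bin hangs against the stop. Push right.

```bash
for i in 1 2 3; do python3 -m jog '{"gripper":[255,255,255],"translation":[[-0.0002,-0.008,0],[-0.0002,-0.008,0],[-0.0001,-0.008,0]],"angular":[[0,0,0],[0,0,0],[0,0,0]]}' >/dev/null; python3 f.py; done
```

```text
14.5 [0.6646 0.0191 0.1501] [-180.   -40.1   -1.1] F [-0.1  2.7  1.5] M [0.36 0.33 0.25] 0.0003
14.75 [ 0.6642 -0.0055  0.15  ] [180.  -40.1  -1.1] F [-1.3  2.7  1.9] M [0.38 0.2  0.31] 0.0003
15.0 [ 0.6637 -0.0295  0.1495] [180.  -40.1  -1.1] F [-0.6  3.6  3. ] M [0.38 0.11 0.35] 0.0006
```

```bash
python3 -m jog '{"gripper":[255,255,255],"translation":[[-0.0001,-0.005,0],[-0.0001,-0.005,0],[-0.0001,-0.004,0]],"angular":[[0,0,0],[0,0,0],[0,0,0]]}' >/dev/null; python3 f.py; for i in 1 2 3 4; do python3 -m jog '{"gripper":[255,255],"translation":[[0,-0.001,0],[0,-0.001,0]],"angular":[[0,0,0],[0,0,0]]}' >/dev/null; python3 f.py; done
```

```text
15.25 [ 0.6633 -0.0433  0.149 ] [180.  -40.   -1.1] F [-0.6  2.4  1.5] M [0.34 0.06 0.25] 0.0007
15.4167 [ 0.6632 -0.0449  0.149 ] [180.  -40.   -1.1] F [-1.2  1.9  1.6] M [0.24 0.09 0.23] 0.0007
15.5833 [ 0.6632 -0.0465  0.1489] [180.  -40.   -1.1] F [-0.7  2.3  1.9] M [0.26 0.22 0.24] 0.0003
15.75 [ 0.6632 -0.0485  0.1489] [180.  -40.   -1.1] F [-1.   1.8  1.4] M [0.27 0.2  0.24] 0.0003
15.9167 [ 0.6632 -0.0506  0.1489] [180.  -40.   -1.1] F [-0.7  2.5  0.8] M [0.29 0.25 0.24] 0.0009
```

```bash
for i in 1 2 3 4 5 6; do python3 -m jog '{"gripper":[255,255],"translation":[[0,-0.001,0],[0,-0.001,0]],"angular":[[0,0,0],[0,0,0]]}' >/dev/null; python3 f.py; done
```

```text
16.0833 [ 0.6632 -0.0527  0.1489] [180.  -40.   -1.1] F [-1.9  2.2  1.1] M [0.27 0.33 0.21] 0.0001
16.25 [ 0.6632 -0.0548  0.1489] [180.  -40.   -1.1] F [-0.9  1.9  1.5] M [0.27 0.38 0.22] 0.0005
16.4167 [ 0.6632 -0.0563  0.149 ] [-180.   -40.    -1.1] F [-1.9  5.3  2.2] M [0.75 0.44 0.58] 0.0005
16.5833 [ 0.6632 -0.0572  0.1491] [-179.8  -40.    -1.1] F [-3.2  9.2  3. ] M [1.23 0.43 1.02] 0.0002
16.75 [ 0.6631 -0.058   0.1492] [-179.7  -40.    -1.1] F [-4.  14.3  3.5] M [1.79 0.48 1.49] 0.0004
16.9167 [ 0.6631 -0.0587  0.1493] [-179.6  -40.    -1.1] F [-4.6 18.5  3.9] M [2.24 0.55 1.93] 0.0004
```

```bash
python3 -m jog '{"gripper":[255,255,255],"translation":[[0,0,0],[0,0,0],[0,0,0]],"angular":[[0,0,0],[0,0,0],[0,0,0]]}' >/dev/null; python3 f.py; python3 -m jog '{"gripper":[255,255,255],"translation":[[0.0001,0.008,0],[0,0.008,0],[0,0,0]],"angular":[[0,0,0],[0,0,0],[0,0,0]]}' >/dev/null; python3 f.py; for i in 1 2; do python3 -m jog '{"gripper":[255,255,255,255,255],"translation":[[-0.0128,0,0.0152],[-0.0128,0,0.0152],[-0.0128,0,0.0152],[-0.0128,0,0.0152],[0,0,0]],"angular":[[0,0,0],[0,0,0],[0,0,0],[0,0,0],[0,0,0]]}' >/dev/null; python3 f.py; done
python3 - <<'E'
from plan import *
from cell import arm
st=[.672,-.0685,np.radians(-1.1)]
for n in('wrist','top','scene'):
    d=arm.get_image(n); P=(lambda X:pw(d,X)) if n=='wrist' else (lambda X:proj(n,X))
    h=cv2.cvtColor(d['frame'],cv2.COLOR_BGR2HSV); o=(h[...,0]>4)&(h[...,0]<14)&(h[...,1]>190)&(h[...,2]>120)
    q=P(pose(st,np.array([[-8,-39,129],[-14,-4,174]])/1000.)); c=q.mean(0).astype(int)
    sub=np.zeros_like(o); sub[c[1]-40:c[1]+40,c[0]-60:c[0]+60]=o[c[1]-40:c[1]+40,c[0]-60:c[0]+60]; v,u=np.where(sub)
    print(n,'tip,knobtop pred',q.round(1).tolist(),'orange',len(u),(u.min(),u.max(),v.min(),v.max()) if len(u) else None)
    b=(h[...,0]>100)&(h[...,0]<130)&(h[...,1]>120); L=np.array([[44,20,75],[44,-20,83.5],[32,28,70],[32,-28,70]])/1000.; L=P(pose(st,L+[-.046,-.04,.05])); print('  hook pred',L.round(1).tolist())
    for vv in range(int(L[:,1].min())-2,int(L[:,1].max())+10,3):
        uu=np.where(b[vv,int(L[:,0].min())-15:int(L[:,0].max())+15])[0]+int(L[:,0].min())-15
        if len(uu): print('  ',vv,uu.min(),uu.max())
E
```

```text
17.1667 [ 0.6631 -0.0588  0.1493] [-179.6  -40.    -1.1] F [-4.  15.2  3.7] M [1.96 0.54 1.72] 0.0003
17.4167 [ 0.6634 -0.046   0.149 ] [179.9 -40.   -1. ] F [0.5 0.1 0.3] M [ 0.03  0.3  -0.03] 0.0008
17.8333 [ 0.6124 -0.0475  0.2152] [179.8 -40.4  -1. ] F [ 0.6 -0.5  1.7] M [ 0.03  0.25 -0.02] 0.0005
18.25 [ 0.5612 -0.0474  0.275 ] [179.8 -40.4  -1. ] F [ 0.4 -0.2  1.2] M [ 0.    0.26 -0.02] 0.0007
wrist tip,knobtop pred [[366.5, 191.1], [339.7, 177.4]] orange 34 (np.int64(334), np.int64(365), np.int64(171), np.int64(199))
  hook pred [[350.1, 188.0], [384.0, 184.9], [343.5, 198.8], [389.1, 198.8]]
   188 373 384
   191 368 384
   194 368 384
   197 368 383
   200 350 382
   203 343 387
   206 343 386
top tip,knobtop pred [[340.4, 156.4], [328.8, 155.5]] orange 23 (np.int64(328), np.int64(340), np.int64(152), np.int64(159))
  hook pred [[333.0, 156.6], [347.3, 151.8], [331.4, 162.0], [351.0, 156.9]]
   155 341 348
   158 342 350
   161 335 350
   164 332 351
   167 331 352
   170 331 352
scene tip,knobtop pred [[314.0, 198.6], [305.4, 190.6]] orange 79 (np.int64(303), np.int64(314), np.int64(191), np.int64(205))
  hook pred [[308.0, 200.5], [318.5, 194.8], [307.8, 204.3], [322.6, 199.3]]
   198 316 320
   201 315 320
   204 310 322
   207 309 322
   210 309 327
   213 308 327
```

```bash
python3 -c "
from cell import arm; print(arm.finish_job())"
```

```text
the job is handed in; nothing more can be done
None
```

I hung the small blue bin on the rail against the end stop, jammed the orange wedge on its hook with about 15–18 N, and backed the arm clear at 18 s. The camera images put the bin and wedge within a few pixels of the expected final positions. I handed the job in, but it returned no verdict.

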